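# Tighten a safe spindle's castle nut to its next slot and lock it

## Task

Lift the loose door lever out of the spanner's way and lay it balanced and level across the narrow raised rest. Then push the spanner clockwise (seen from above), tightening the castle nut just as far as the next slot that lines up with the spindle's cross hole, neither backing it off to the slot before nor going past, and after that push the captive locking pin fully home through slot and hole. Leave the other things on the bench where they are.

Things in the scene. Friction and masses are not known exactly. Their poses are not given: they have to be found in the camera images.
- fixture: Fixed steel disc holding the upright spindle, 120 mm across, 10 mm thick; origin on the nut's vertical axis at bench height, z up. On its +y side a guide block (34 mm wide, y 77 to 107 mm, 63 mm high) carries the locking pin.
- spindle_end (a point): Middle of the spindle's top face, on the nut's axis, 75 mm above the bench. The spindle is 44 mm thick; its cross hole (13 mm) runs level along the fixture's y axis, 53 mm above the bench. A dark groove across the top face shows the hole's direction.
- castle_nut (a joint): Nut angle (rad), growing clockwise from above (tightening), limits 0 and 1.7. Nut 84 mm across, 62 mm high, six slots in its top 60 degrees apart, 18 mm wide, 20 mm deep. A slot lines up with cross hole and pin at 0 and at 1.047. It starts between, at 0.15 to 0.65: the next slot lines up at 1.047. Stiff (about 0.45 N m); stays where left.
- spanner_end (a point): Point in the handle of the dark ring spanner fixed on the nut, turning with it without play: 150 mm from the axis, 22 mm up. Push near here. Ring 106 mm across; handle 18 mm wide, round end 26 mm wide, reaching 178 mm from the axis, 15 to 29 mm above the bench. In the fixture's frame it points at -0.698 minus the nut angle (rad, counter-clockwise from +x).
- lock_pin (a joint): Travel (m) of the locking pin towards the nut, along the fixture's -y: starts 0 to 0.005 (withdrawn), end stop 0.045 (fully home). About 3 N moves it; it stays where left. Steel, 11 mm thick, round nose, axis 53 mm above the bench. It strikes the nut's teeth unless a slot is within about 0.08 rad of in line.
- pin_knob (a point): Middle of the top of the pin's black knob, 78 mm above the bench; at pin travel 0 it lies at y = 164 mm in the fixture's frame. The knob is a plate 40 mm wide (fixture x), 14 mm thick (fixture y), 28 to 78 mm above the bench; push its outer (fixture +y) face inwards.
- lever: Loose nickel door lever, 0.2 to 0.4 kg, lying on its flat underside: bar 130 mm long along its x, 22 mm wide (y), 20 mm high; at x = -54 mm an upright round hub 30 mm across and 42 mm high with a stub to 58 mm. Origin at the middle of the bar's underside, within 4 mm of the balance point. It starts where the spanner's handle must come to.
- rest: Fixed narrow raised rest: foot plate 100 x 110 mm, thin stem, and a rubber-topped saddle 32 mm along its x and 75 mm along its y, 58 mm high. The lever must lie along the rest's x (either way round). It may stand on the left or the right.
- rest_top (a point): Middle of the saddle's top face, 58 mm above the bench.
- key_tin: Bystander: white lidded key tin, 103 x 78 x 52 mm. Origin in the middle of its underside. Leave alone.
- padlock: Bystander: brass padlock lying flat, body 50 x 45 mm, 22 mm thick, shackle at its +y side reaching 51 mm from the origin. Origin in the middle of its underside. Leave alone.
- rose: Bystander: round brass rose, 72 mm across, 26 mm high. Origin in the middle of its underside. Leave alone.
- euro_cylinder: Bystander: brass lock cylinder, 75 x 17 x 30 mm, lying along its x. Origin in the middle of its underside. Leave alone.
- door_knob: Bystander: standing round nickel door knob, 60 mm across, 63 mm high. Origin in the middle of its underside. Leave alone.
- screwdriver: Bystander: screwdriver about 180 mm long, lying along its x with the orange handle to -x. Origin in the middle of its underside. Leave alone.
There are look-alikes about, which are no part of the job. What is shaped like the lever but brown or orange is not meant.

How it is judged:
By the outcome, as a careful person would: the job done as asked, in the order asked, and still so for the second after the job is handed in, with the robot touching nothing.
It also fails if it takes over 67 s, if anything falls off the work surface, if the arm or the gripper's body presses on something with over 40 N, if the wrist force passes 120 N, or if a joint passes its speed limit or range.

## Robot

A 7-joint arm with a two-finger parallel gripper is mounted at the origin on the work surface. World frame = base frame: x ahead of the robot, y to its left, z up, the work surface at z = 0. Lengths are in m, angles in degrees, forces in N, time in s.
With the tool pointing down it reaches from about 0.35 to 0.775 m from the base axis. Payload 3.1 kg.
Tool frame: the origin (TCP) lies on the centre line of the jaws, within the pads' length; the fingertips stand 17 mm ahead of it and the grasp point (between the pads) lies 2 mm behind it (robot.tip_reach is the distance from the TCP to the fingertips, in m); z points along the fingers, y is the line along which they close (so a half turn about z gives the same grasp; the last joint's range is limited). The gripper opens to 85 mm and grips with 20 to 120 N. Pads are 22 mm wide; open, the fingers measure 114 mm over their backs; the gripper's body (76 mm by 85 mm) begins 54 mm behind the grasp point. The pads swing forward as they close: fully open they stand 13 mm farther back than shut.
Start: joints at [-71.201, 17.813, 0.802, 86.603, -0.252, 75.585, -1.558], TCP at [0.199, 0.513, 0.248] pointing down, gripper open.
Joint ranges: [-154.91, 154.91], [-16.99, 109.72], [-72.82, 74.43], [7.12, 147.25], [-82.49, 262.49], [11.32, 116.49], [-174.64, 174.64]. Speed limits (degrees/s): [159.86, 159.86, 180, 180, 180, 180, 180].

## Interface

Orientations are given as [roll, pitch, yaw] about the fixed x, y, z axes, in that order (R = Rz(yaw) Ry(pitch) Rx(roll)).
In Python, from station import robot, fingers, vision, workorder, recognise gives the robot as it stands. Calls block until the motion is done:
- robot.move_to(position, orientation): joint-space move of the TCP to a pose.
- robot.line_to(position, orientation=None, velocity=0.15, f_stop=None): straight line of the TCP; orientation=None keeps the orientation; velocity is the mean speed in m/s. With f_stop (N) it stops when the force on the tool has changed by that much, and returns True; else False.
- robot.move_j(angles): joint-space move.
- fingers.gripper_to(opening, force=None): opening from 0.0 (shut) to 1.0 (fully open); force is the grip in N (None keeps the last); returns when the fingers have stopped.
- robot.pause(seconds).
- robot.inverse_kinematics(position, orientation): joint angles nearest the present ones, or None.
- vision.grab_frame(name): name is "scene" or "top" or "wrist"; returns the picture (420x560x3 uint8, red, green, blue); there is no depth.
- vision.calibration(name): a dict with "mtx" (3x3 intrinsics, pixels), "extrinsics" (4x4, takes a point from world to camera coordinates); the wrist camera has in their place "T_tool_cam" (4x4, takes a point from camera to tool coordinates, whose origin is the TCP and whose axes are the flange's). Camera axes: x right, y up, looking along -z (the intrinsics and any distortion apply to the point x, -y, -z); pixel columns grow to the right and rows downward; lengths in m; the calibration is good to about 2 mm. A picture is of the moment at which its call begins: read the wrist's pose just before it. calibration takes no time and is no camera call.
A pose or a line that the arm cannot do raises robot.PlanningError and nothing moves.
- workorder.close_job(): hands the job in; it is judged then, once.
Trained networks look in the newest picture that a camera, given by its name, has taken for a name from the list of things; names that differ only in an ending like _2 or _b are one class to them, and where a whole thing is asked for, a point or a joint stands for the part that bears it (a point fixed in the world has none). Each returns a list of dicts, best first, with "p" (0 to 1); they miss things now and then, are a little off and sometimes report something else, mostly with a low value. They report only what shows in the picture. A call takes as long as a camera call. They do not tell look-alikes from the thing itself.
- recognise(label, camera): "rect" ([centre column, centre row, width, height] in pixels, round what is visible of it).
Readings, each from a call of its own:
- robot.current_time_s(): time.
- robot.current_joint_positions(): joint angles.
- robot.current_dq(): joint speeds.
- robot.current_joint_torque(): joint torques, N m.
- robot.current_tool_pos(): TCP position.
- robot.current_eef_rot(): TCP orientation.
- robot.current_contact_force(): force on the tool from outside, world axes, zero at the start.
- robot.current_torque(): the same for the moment, N m.
- robot.current_finger_gap(): opening from 0.0 (shut) to 1.0 (fully open).
- robot.current_gripper_force(): force on a finger pad.
Only numpy, scipy, OpenCV 4.12 (cv2) and the standard library are available. Lean on these libraries where they do the work, as an engineer would, in place of code of your own. Each camera call takes 0.05 s, during which the arm holds its last target. There are 200 camera calls.

## Working session

There is one attempt and no reset: what is moved stays moved. The work goes in short steps, each a Python script; the robot and the scene stay as the last script left them, time stands still between calls to the robot, and variables do not carry over. Pictures are saved under pics/ and viewed, at most 10 in all, crops included, and the job is handed in when it is done.

```bash
ls; mkdir -p pics; python3 - <<'E'
from station import robot, fingers, vision, workorder, recognise
import cv2,numpy as np
for n in ["scene","top"]:
    im=vision.grab_frame(n); cv2.imwrite(f"pics/{n}0.png",im[:,:,::-1])
    c=vision.calibration(n); print(n,{k:np.round(v,4).tolist() for k,v in c.items()})
    for l in ["fixture","castle_nut","spanner_end","lock_pin","lever","rest"]:
        print(l,[(np.round(d["rect"]).tolist(),round(d["p"],2)) for d in recognise(l,n)[:3]])
c=vision.calibration("wrist"); print({k:np.round(v,4).tolist() for k,v in c.items()})
print(robot.current_time_s(),robot.current_eef_rot())
E
```

```text
pics
scene {'mtx': [[484.2861, 0.0, 280.9135], [0.0, 484.2861, 214.6879], [0.0, 0.0, 1.0]], 'extrinsics': [[0.7986, 0.6018, -0.0021, -0.3479], [-0.482, 0.6417, 0.5965, 0.2069], [0.3604, -0.4754, 0.8026, -1.4414], [0.0, 0.0, 0.0, 1.0]]}
fixture [([320.0, 216.0, 65.0, 119.0], 0.58)]
castle_nut [([312.0, 236.0, 38.0, 84.0], 0.57)]
spanner_end [([310.0, 236.0, 44.0, 82.0], 0.58)]
lock_pin [([335.0, 181.0, 32.0, 38.0], 0.83)]
lever [([280.0, 132.0, 44.0, 14.0], 0.77), ([100.0, 321.0, 40.0, 59.0], 0.72), ([267.0, 251.0, 47.0, 40.0], 0.71)]
rest [([208.0, 325.0, 63.0, 50.0], 0.92)]
top {'mtx': [[388.8002, 0.0, 279.923], [0.0, 388.8002, 211.585], [0.0, 0.0, 1.0]], 'extrinsics': [[-0.0035, -0.9997, -0.0229, -0.0436], [0.9923, -0.0063, 0.1241, -0.478], [-0.1242, -0.0223, 0.992, -1.1792], [0.0, 0.0, 0.0, 1.0]]}
fixture [([250.0, 199.0, 112.0, 44.0], 0.84), ([271.0, 197.0, 64.0, 44.0], 0.16)]
castle_nut [([275.0, 197.0, 69.0, 50.0], 0.59)]
spanner_end [([270.0, 199.0, 65.0, 45.0], 0.91), ([248.0, 201.0, 111.0, 49.0], 0.53)]
lock_pin [([216.0, 203.0, 39.0, 14.0], 0.58)]
lever [([428.0, 272.0, 49.0, 27.0], 0.78), ([188.0, 285.0, 35.0, 30.0], 0.62), ([303.0, 209.0, 39.0, 20.0], 0.58)]
rest [([376.0, 210.0, 40.0, 41.0], 0.61), ([250.0, 200.0, 109.0, 47.0], 0.18)]
{'mtx': [[338.5012, 0.0, 281.7992], [0.0, 338.5012, 207.1466], [0.0, 0.0, 1.0]], 'T_tool_cam': [[0.0006, 0.9557, 0.2944, 0.0751], [1.0, -0.0006, 0.0, 0.0017], [0.0002, 0.2944, -0.9557, -0.1258], [0.0, 0.0, 0.0, 1.0]]}
0.7 [1.79998072e+02 2.25052897e-03 1.58815187e+02]
```

```bash
python3 - <<'E'
import cv2
a=cv2.imread("pics/top0.png")[130:310,130:470]; cv2.imwrite("pics/top0c.png",cv2.resize(a,(800,424),interpolation=cv2.INTER_CUBIC))
a=cv2.imread("pics/scene0.png"); cv2.imwrite("pics/scene0c.png",cv2.resize(a,(800,600),interpolation=cv2.INTER_CUBIC))
E
```

```text
(no output)
```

View pics/top0c.png

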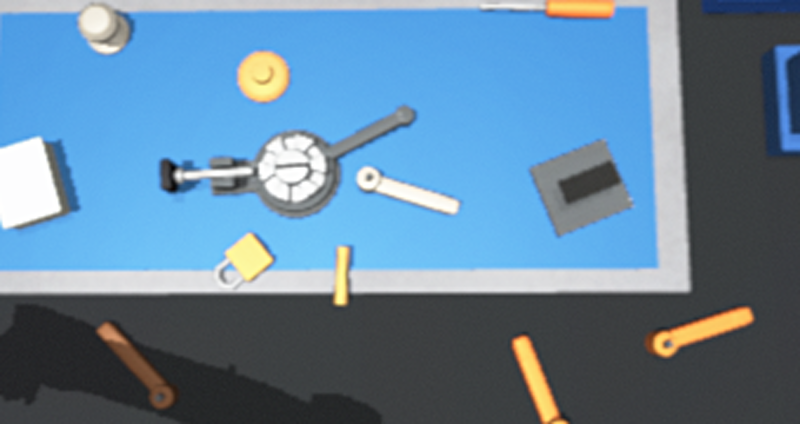

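View pics/scene0c.png

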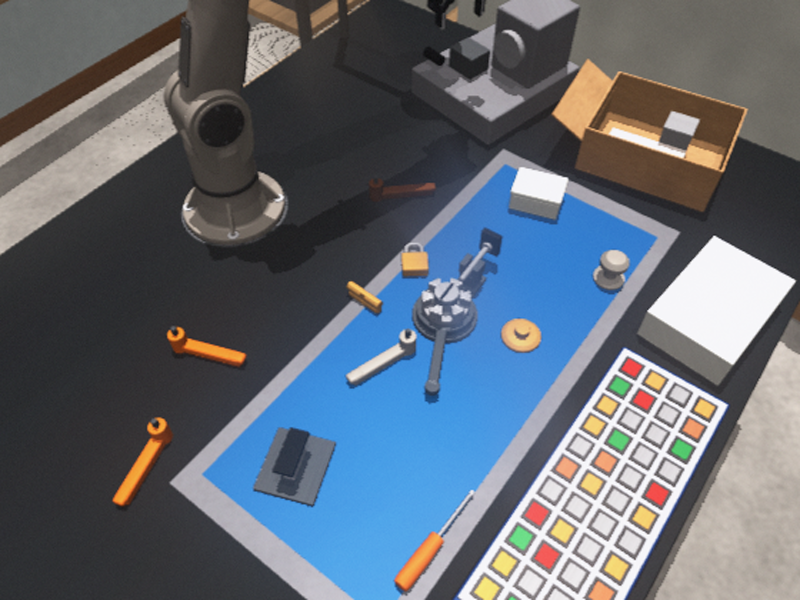

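Top camera (560x420 px) candidates for the lever: nickel bar at (303,210) with hub at (287,206); orange at (428,272) and (357,292); brown at (188,285). Only the nickel one beside the spanner fits the description, and the crop shows it silver. The rest is at (378,209), the spindle at (254,202) and the knob at (201,204).

```bash
cat > h.py <<'E'
from station import robot, fingers, vision, workorder, recognise
import cv2,numpy as np
from scipy.spatial.transform import Rotation as R
def wpose():
    T=np.eye(4); T[:3,:3]=R.from_euler('xyz',robot.current_eef_rot(),degrees=True).as_matrix(); T[:3,3]=robot.current_tool_pos(); return T
def cam(name,Tt=None):
    c=vision.calibration(name)
    return c["mtx"], (np.linalg.inv(Tt@c["T_tool_cam"]) if name=="wrist" else c["extrinsics"]), c.get("dist")
F=np.diag([1,-1,-1,1.])
def proj(P,C): 
    E=F@C[1]; p=(E[:3,:3]@np.atleast_2d(P).T).T+E[:3,3]; q=(C[0]@p.T).T; return q[:,:2]/q[:,2:]
def ray(uv,C):
    E=np.linalg.inv(F@C[1]); d=E[:3,:3]@np.linalg.inv(C[0])@np.array([uv[0],uv[1],1.]); return E[:3,3],d/np.linalg.norm(d)
def onz(uv,z,C):
    o,d=ray(uv,C); return o+d*(z-o[2])/d[2]
def tri(obs):
    A=np.zeros((3,3));b=np.zeros(3); rs=[ray(u,C) for u,C in obs]
    for o,d in rs: M=np.eye(3)-np.outer(d,d);A+=M;b+=M@o
    p=np.linalg.solve(A,b); return p,max(np.linalg.norm(np.cross(p-o,d)) for o,d in rs)
E
python3 - <<'E'
from h import *
t=cam("top"); s=cam("scene"); print(vision.calibration("wrist").keys())
c=lambda u,v:(130+u/2.353,130+v/2.353)
k=lambda u,v:(u*.7,v*.7)
for n,a,b in [("hubtop",(370,177),(409,336)),("barend",(457,203),(350,379)),("spindle",(291,167),(447,290)),("rest",(589,182),(291,452)),("knob",(168,174),(491,238)),("spanend",(405,115),(432,386))]:
    p,e=tri([(c(*a),t),(k(*b),s)]); print(n,p.round(3),e.round(4))
E
```

```text
dict_keys(['mtx', 'T_tool_cam'])
hubtop [ 0.498 -0.067  0.041] 0.0034
barend [ 0.464 -0.183  0.02 ] 0.0009
spindle [0.507 0.034 0.075] 0.0031
rest [ 0.487 -0.351  0.051] 0.0014
knob [0.499 0.193 0.065] 0.0018
spanend [ 0.583 -0.115  0.025] 0.0024
```

```bash
python3 - <<'E'
from h import *
import pickle
out=[]
for i,(p,yaw) in enumerate([((0.50,0.03,0.33),180),((0.50,-0.20,0.33),180)]):
    robot.move_to(p,[180,0,yaw]); robot.pause(0.2)
    T=wpose(); im=vision.grab_frame("wrist"); out.append((T,im)); cv2.imwrite(f"pics/w{i}.png",im[:,:,::-1])
    C=cam("wrist",T)
    print(robot.current_time_s(),T[:3,3].round(4),robot.current_joint_positions())
    print(proj([[.498,-.067,.058],[.464,-.183,.02],[.507,.034,.075],[.487,-.351,.058],[.499,.193,.078],[.583,-.115,.029]],C).round(0).tolist())
    cv2.imwrite(f"pics/w{i}b.png",cv2.resize(im[:,:,::-1],(800,600),interpolation=cv2.INTER_CUBIC))
pickle.dump(out,open("w.pkl","wb"))
E
```

```text
3.0167 [0.5    0.0309 0.3298] [-32.92669815  10.97430547  33.38693442  85.86720691  -6.03613035
  84.98112585  90.58177575]
[[198.0, 167.0], [111.0, 135.0], [283.0, 177.0], [-44.0, 157.0], [424.0, 171.0], [172.0, 226.0]]
4.1833 [ 0.5008 -0.1977  0.3298] [-11.63326621  17.36405458  42.57429324  80.37977744 -11.70378144
  86.74348333 120.49565269]
[[391.0, 167.0], [292.0, 134.0], [482.0, 178.0], [150.0, 156.0], [625.0, 172.0], [342.0, 225.0]]
```

View pics/w0b.png

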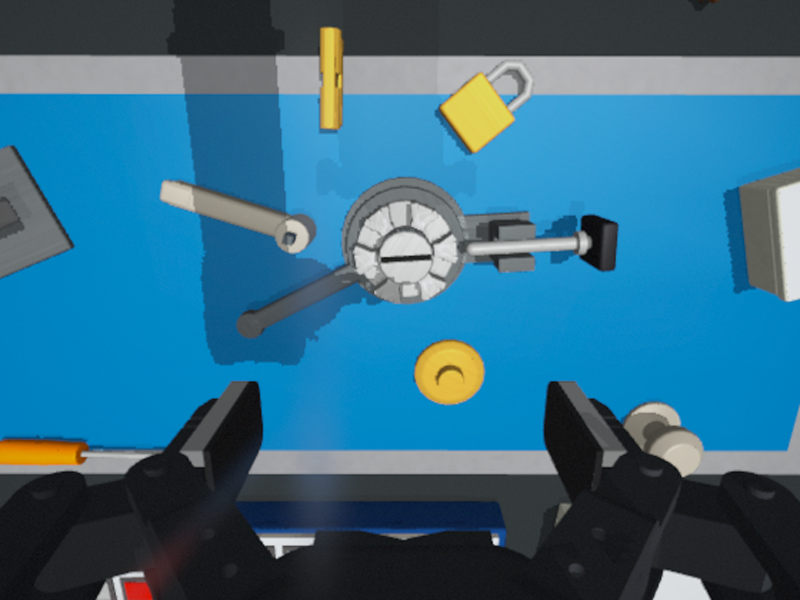

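View pics/w1b.png

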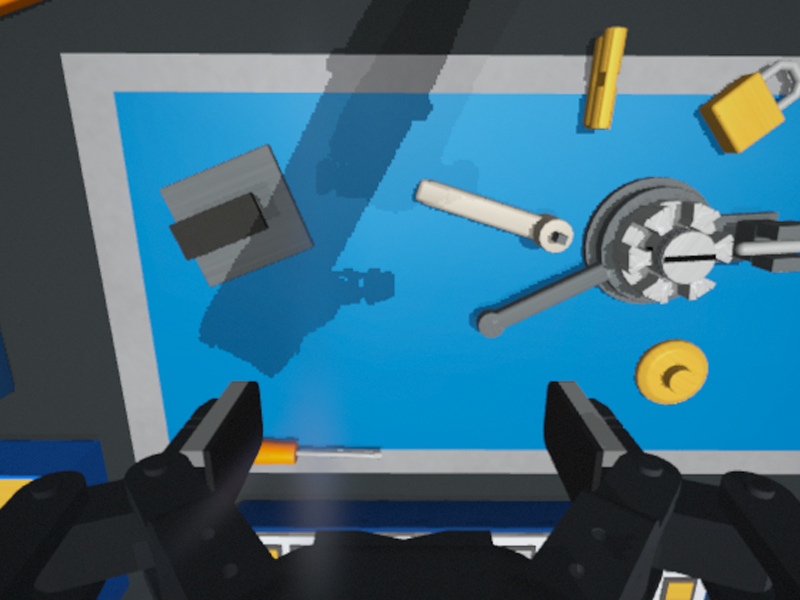

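Both wrist views show the nickel lever clearly. In the 800x600 views its hub top is at (293,236)/(553,232), its bar end at (162,191)/(418,189), and the spindle at (406,259)/(690,258). The saddle is at about (219,228) in view 2.

```bash
python3 - <<'E'
from h import *
import pickle
w=pickle.load(open("w.pkl","rb")); C=[cam("wrist",T) for T,_ in w]; t=cam("top")
s=lambda u,v:(u*.7,v*.7)
k=lambda u,v:(130+u/2.353,130+v/2.353)
P={}
for n,a,b in [("stub",(293,239),(558,237)),("barendtop",(163,191),(419,190)),("spindle",(406,256),(690,256)),("spanend",(250,325),(489,324))]:
    P[n],e=tri([(s(*a),C[0]),(s(*b),C[1])]); print(n,P[n].round(4),e.round(4))
q=[(170,226),(254,193),(269,233),(188,260)]
print("rest center tri", tri([(s(220,228),C[1]),(k(589,182),t)]))
Q=np.array([onz(s(*p),.058,C[1]) for p in q]); c=Q.mean(0); print("rest c",c.round(4)); d=Q[1]-Q[0]+Q[2]-Q[3]; print("rest y dir deg",np.degrees(np.arctan2(d[1],d[0])), [np.linalg.norm(Q[i]-Q[i-1]).round(4) for i in range(4)])
f=[onz(s(*p),.002,C[1]) for p in [(161,189),(270,145),(314,243),(211,286)]]; print("foot c",np.mean(f,0).round(4),[np.linalg.norm(f[i]-f[i-1]).round(4) for i in range(4)],np.degrees([np.arctan2(*(f[1]-f[0])[1::-1]),np.arctan2(*(f[2]-f[3])[1::-1])]))
kn=onz(s(603,240),.078,C[0]); print("knob",kn.round(4)); sp=onz(s(406,256),.075,C[0]);sp1=onz(s(690,256),.075,C[1]); print("spindle",sp.round(4),sp1.round(4))
d=kn-sp; print("fix y deg",np.degrees(np.arctan2(d[1],d[0])),np.linalg.norm(d))
for i,pq in enumerate([((382,259),(431,257)),((664,259),(714,257))]):
    g=[onz(s(*p),.075,C[i]) for p in pq]; d=g[1]-g[0]; print("groove deg",np.degrees(np.arctan2(d[1],d[0])),np.linalg.norm(d))
for i,p in enumerate([(250,324),(489,323)]):
    e=onz(s(*p),.029,C[i]); d=e-(sp,sp1)[i]; print("span",e.round(4),np.degrees(np.arctan2(d[1],d[0])),np.linalg.norm(d[:2]))
for i,(a,b) in enumerate([((293,237),(163,191)),((556,234),(419,190))]):
    h=onz(s(*a),.050,C[i]); e=onz(s(*b),.012,C[i]); d=h-e; print("lever hub",h.round(4),"end",e.round(4),np.linalg.norm(d[:2]),np.degrees(np.arctan2(d[1],d[0])))
E
```

```text
stub [ 0.5006 -0.062   0.0429] 0.0008
barendtop [ 0.4631 -0.1814  0.0159] 0.0002
spindle [0.509  0.0352 0.0748] 0.0
spanend [ 0.5877 -0.113   0.0227] 0.0003
rest center tri (array([ 0.49050443, -0.35340254,  0.04115775]), np.float64(0.0031711573486069007))
rest c [ 0.4912 -0.3466  0.058 ]
rest y dir deg 109.55593862334823 [np.float64(0.0307), np.float64(0.0764), np.float64(0.0338), np.float64(0.0736)]
foot c [ 0.49   -0.3489  0.002 ] [np.float64(0.0991), np.float64(0.1102), np.float64(0.0953), np.float64(0.1112)] [110.76767438 112.71898727]
knob [0.4952 0.1905 0.078 ]
spindle [0.509  0.0352 0.075 ] [0.509  0.0351 0.075 ]
fix y deg 95.11236147631 0.15598591541113113
groove deg 92.52085916246229 0.03943654425236753
groove deg 92.62256331110267 0.03998793088904083
span [ 0.5847 -0.1108  0.029 ] -62.613372664009844 0.16446340728594058
span [ 0.584  -0.1143  0.029 ] -63.32817475242962 0.16717063570527965
lever hub [ 0.4984 -0.0603  0.05  ] end [ 0.4637 -0.1833  0.012 ] 0.1278080260235992 74.26113830531565
lever hub [ 0.496  -0.0664  0.05  ] end [ 0.4632 -0.1813  0.012 ] 0.11952367163470275 74.1106122318543
```

```bash
cat > ov.py <<'E'
from h import *
import pickle
def xf(P,x,y,yaw):
    c,s=np.cos(np.radians(yaw)),np.sin(np.radians(yaw)); P=np.array(P,float); return np.c_[x+c*P[:,0]-s*P[:,1],y+s*P[:,0]+c*P[:,1],P[:,2]]
def circ(x,y,r,z): a=np.linspace(0,2*np.pi,40); return np.c_[x+r*np.cos(a),y+r*np.sin(a),0*a+z]
def rect(x0,x1,y0,y1,z): return np.array([[x0,y0,z],[x1,y0,z],[x1,y1,z],[x0,y1,z],[x0,y0,z]])
LEV=[rect(-.065,.065,-.011,.011,.02),rect(-.065,.065,-.011,.011,0),circ(-.054,0,.015,.042)]
RST=[rect(-.016,.016,-.0375,.0375,.058),rect(-.05,.05,-.055,.055,0)]
def fixm(q,tr):
    a=-.698-q; D=np.array([np.cos(a),np.sin(a),0]);N=np.array([-D[1],D[0],0])
    h=np.array([.053*D+.009*N,.16*D+.009*N,.16*D-.009*N,.053*D-.009*N])+[0,0,.029]
    return [circ(0,0,.06,.01),circ(0,0,.022,.075),rect(0,0,-.022,.022,.075),circ(0,0,.053,.029),rect(-.02,.02,.157-tr,.171-tr,.078),rect(-.02,.02,.157-tr,.171-tr,.028),rect(-.017,.017,.077,.107,.063),h,circ(*(.165*D)[:2],.013,.029)]
def draw(im,C,models,box,size):
    u0,v0,u1,v1=box; k=size/(u1-u0); o=cv2.resize(im[v0:v1,u0:u1,::-1],None,fx=k,fy=k,interpolation=cv2.INTER_CUBIC)
    for M,pose in models:
        for L in M:
            p=(proj(xf(L,*pose),C)-[u0,v0]+.5)*k
            cv2.polylines(o,[np.round(p*8).astype(np.int32)],False,(0,0,255),1,cv2.LINE_AA,3)
    return o
E
cat > show.py <<'E'
from ov import *
import sys
w=pickle.load(open("w.pkl","rb"))
def show(name,fx,q,tr,lv,rs):
    m=[(fixm(q,tr),fx),(LEV,lv),(RST,rs)]
    a=draw(w[0][1],cam("wrist",w[0][0]),m,(105,110,445,245),800)[:300]
    b=draw(w[1][1],cam("wrist",w[1][0]),m,(105,95,445,245),800)[:300]
    cv2.imwrite(name,np.vstack([a,b]))
E
python3 -c "
from show import *
show('pics/o1.png',(.509,.035,3.5),.40,0.002,(.4815,-.118,254.2),(.4905,-.3475,20.5))"
```

```text
(no output)
```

View pics/o1.png

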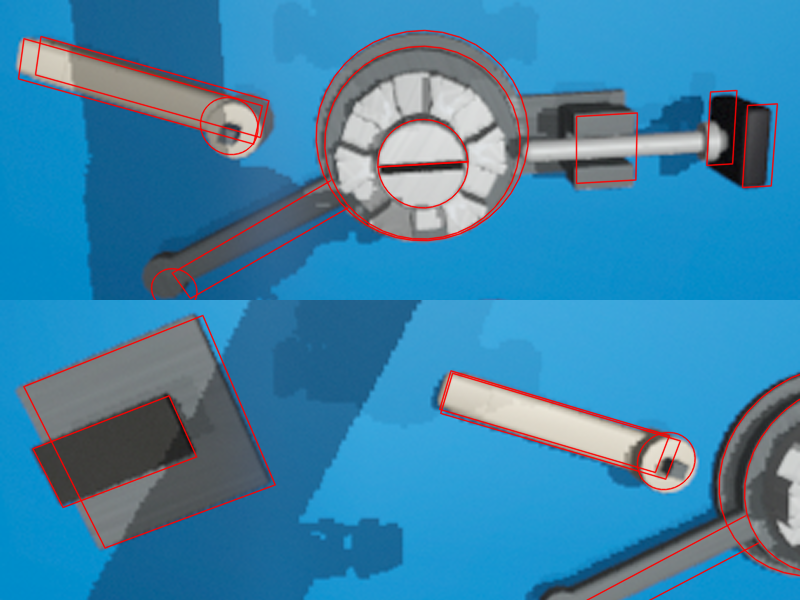

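The overlay fits. Lever, rest, fixture and knob agree to about 2 mm, and the spanner needs about +0.06 rad, so the nut angle is about 0.46. Next is an IK check of the whole sequence.

```bash
cat > plan.py <<'E'
from h import *
FX=np.array([.509,.035]); FY=3.5; LV=(.4815,-.118,254.2); RS=(.4905,-.3475,20.5)
def span(q,r=.132):
    a=np.radians(FY)-.698-q; return FX+r*np.array([np.cos(a),np.sin(a)]),np.degrees(a)
def fy(y,x=0.):
    c,s=np.cos(np.radians(FY)),np.sin(np.radians(FY)); return FX+np.array([c*x-s*y,s*x+c*y])
def ik(p,z,yaw):
    j=robot.inverse_kinematics([*p,z],[180,0,yaw]); return None if j is None else np.round(j,0).tolist()
E
python3 - <<'E'
from plan import *
for o in (0,180):
    print("o",o)
    for z in (.021,.16): print("lev",ik(LV[:2],z,74.2+o))
    for z in (.08,.16): print("rest",ik(RS[:2],z,20.5+o))
    for q in (.46,1.047):
        p,a=span(q); print("span",q,p.round(3),ik(p,.027,a+o),ik(p,.12,a+o))
    for y in (.20,.137): print("knob",fy(y).round(3),ik(fy(y),.06,93.5+o))
print(robot.tip_reach)
E
```

```text
o 0
lev [-25.0, 35.0, 50.0, 112.0, -35.0, 50.0, 27.0]
lev [-33.0, 23.0, 59.0, 104.0, -22.0, 65.0, 17.0]
rest [-6.0, 48.0, 66.0, 92.0, -46.0, 71.0, -0.0]
rest [-7.0, 44.0, 70.0, 87.0, -41.0, 78.0, -3.0]
span 0.46 [ 0.569 -0.082] [-34.0, 50.0, 64.0, 99.0, -50.0, 64.0, -107.0] [-35.0, 41.0, 64.0, 95.0, -39.0, 70.0, -115.0]
span 1.047 [ 0.494 -0.096] [25.0, 28.0, -20.0, 109.0, 13.0, 46.0, 171.0] [33.0, 22.0, -31.0, 103.0, 13.0, 58.0, 171.0]
knob [0.497 0.235] [-56.0, 33.0, 40.0, 102.0, -25.0, 55.0, -2.0]
knob [0.501 0.172] [-52.0, 31.0, 42.0, 105.0, -26.0, 54.0, 5.0]
o 180
lev [19.0, 27.0, -10.0, 110.0, 6.0, 43.0, 170.0]
lev [20.0, 16.0, -10.0, 102.0, 3.0, 62.0, 173.0]
rest [10.0, 35.0, 36.0, 92.0, -23.0, 60.0, 162.0]
rest [8.0, 31.0, 38.0, 87.0, -20.0, 69.0, 160.0]
span 0.46 [ 0.569 -0.082] [-23.0, 39.0, 43.0, 99.0, -32.0, 55.0, 60.0] [-26.0, 33.0, 47.0, 94.0, -26.0, 64.0, 55.0]
span 1.047 [ 0.494 -0.096] [-27.0, 34.0, 48.0, 110.0, -33.0, 50.0, 32.0] [-32.0, 26.0, 54.0, 106.0, -24.0, 60.0, 26.0]
knob [0.497 0.235] [-46.0, 30.0, 25.0, 101.0, -15.0, 53.0, 169.0]
knob [0.501 0.172] [-21.0, 26.0, 1.0, 104.0, -0.0, 50.0, 163.0]
0.017
```

```bash
python3 - <<'E'
from plan import *
fingers.gripper_to(0.6,60)
robot.move_to([*LV[:2],.13],[180,0,74.2])
f=robot.line_to([*LV[:2],.021],velocity=.12,f_stop=12); print("stop",f,robot.current_tool_pos())
f0=robot.current_contact_force(); m0=robot.current_torque()
fingers.gripper_to(0,60); print("gap",robot.current_finger_gap()*85)
robot.line_to([*LV[:2],.17],velocity=.15); robot.pause(.3)
print("df",robot.current_contact_force()-f0,"dm",robot.current_torque()-m0,"gap",robot.current_finger_gap()*85,robot.current_time_s())
robot.line_to([*LV[:2],.25],velocity=.2)
robot.move_to([*RS[:2],.2],[180,0,20.5]); robot.pause(.2)
print(robot.current_tool_pos(),robot.current_eef_rot(),robot.current_joint_positions().round(0),robot.current_time_s())
T=wpose(); im=vision.grab_frame("wrist"); cv2.imwrite("pics/held.png",im[:,:,::-1])
E
```

```text
stop False [ 0.48220115 -0.1183854   0.02166782]
gap 20.070118941109815
df [ 0.40626301  0.21087072 -4.03078658] dm [-0.03614585 -0.05338209 -0.07249151] gap 20.821377427557618 9.05
[ 0.49201385 -0.34532857  0.20037332] [-1.79959151e+02 -1.05553434e-01  2.07489634e+01] [ -7.  40.  69.  84. -37.  81.  -7.] 10.7333
```

View pics/held.png

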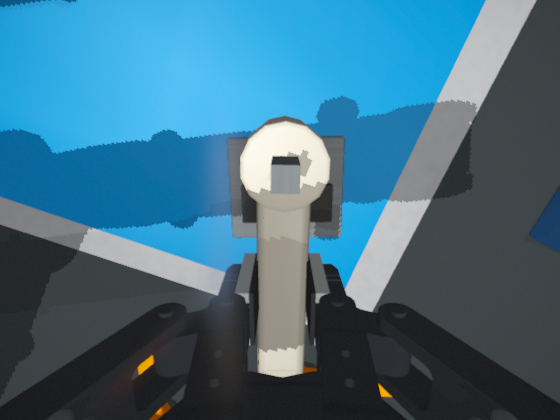

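The lever is held, with the hub top at (285,163). I'll check where it sits in the grip and then place it.

```bash
python3 - <<'E'
from plan import *
T=wpose(); C=cam("wrist",T)
for dx in (.046,.05,.054,.058): print(dx,proj((T@[dx,0,-.0203,1])[:3],C).round(1), proj((T@[dx,0,-.0363,1])[:3],C).round(1))
p=robot.current_tool_pos(); e=np.array(RS[:2])-p[:2]
robot.line_to([*(np.array(RS[:2])+e),.11],[180,0,20.5],velocity=.12); robot.pause(.3); print(robot.current_tool_pos(),robot.current_eef_rot())
s=robot.line_to([*(np.array(RS[:2])+e),.074],velocity=.03,f_stop=5); print(s,robot.current_tool_pos(),robot.current_contact_force(),robot.current_time_s())
T=wpose(); im=vision.grab_frame("scene"); cv2.imwrite("pics/s1.png",im[:,:,::-1])
E
```

```text
0.046 [[285.8 199.9]] [[286.5 215.6]]
0.05 [[285.8 187.9]] [[286.6 201.8]]
0.054 [[285.9 175.6]] [[286.6 187.6]]
0.058 [[286.  163.1]] [[286.7 173.1]]
[ 0.48950794 -0.34956485  0.11062104] [ 1.79949731e+02 -4.00242543e-02  2.05080159e+01]
True [ 0.48907848 -0.34911019  0.08000899] [0.43437126 0.66542537 5.43360665] 12.9083
```

```bash
python3 - <<'E'
from plan import *
p=robot.current_tool_pos()
fingers.gripper_to(0.55); robot.pause(.2)
robot.line_to([p[0],p[1],.2],velocity=.15)
robot.move_to([.45,-.2,.35],[180,0,117-0]); robot.pause(.2)
print(robot.current_time_s())
a=vision.grab_frame("scene"); b=vision.grab_frame("top"); 
T=wpose(); im=vision.grab_frame("wrist")
cv2.imwrite("pics/pl.png",np.hstack([cv2.resize(a[270:390,130:290,::-1],(400,300)),cv2.resize(b[160:260,300:433,::-1],(400,300))]))
cv2.imwrite("pics/plw.png",im[:,:,::-1])
E
```

```text
15.7667
```

View pics/pl.png

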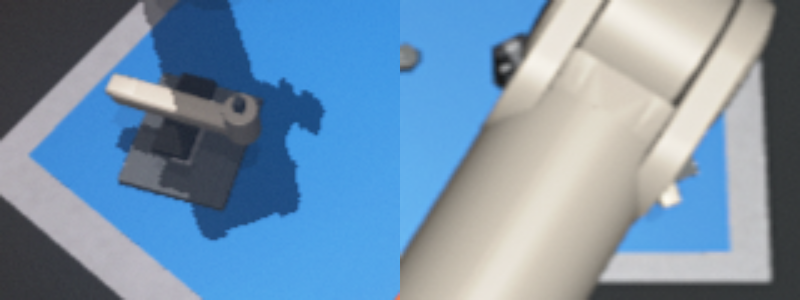

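The lever rests level across the saddle. Now the spanner.

```bash
python3 - <<'E'
from plan import *
fingers.gripper_to(0.5,20)
p,a=span(.46); robot.move_to([*p,.13],[180,0,a+180])
f0=robot.current_contact_force()
s=robot.line_to([*p,.027],velocity=.12,f_stop=12); print(s,robot.current_tool_pos(),p)
fingers.gripper_to(0,20); print("gap",robot.current_finger_gap()*85,robot.current_gripper_force())
q=.46
for q in np.linspace(.46,1.047,8)[1:]:
    p,a=span(q); robot.line_to([*p,.027],[180,0,a+180],velocity=.06)
robot.pause(.3)
t=robot.current_tool_pos(); d=t[:2]-FX; print("q tcp",np.radians(FY)-.698-np.arctan2(d[1],d[0]),np.linalg.norm(d),"yaw q",np.radians(FY-(robot.current_eef_rot()[2]-180))-.698, robot.current_contact_force()-f0,robot.current_time_s(),robot.current_finger_gap()*85)
fingers.gripper_to(0.4); robot.pause(.2)
robot.line_to([*t[:2],.14],velocity=.15)
robot.move_to([.47,-.03,.3],[180,0,180-93]); robot.pause(.2)
T=wpose(); im=vision.grab_frame("wrist"); 
import pickle; pickle.dump((T,im),open("w2.pkl","wb"))
from ov import *
cv2.imwrite("pics/nut.png",draw(im,cam("wrist",T),[(fixm(1.047,.002),(*FX,FY))],(100,0,500,300),800))
print(proj([*FX,.075],cam("wrist",T)),robot.current_time_s())
E
```

```text
False [ 0.57004571 -0.08280892  0.02788505] [ 0.5692375  -0.08245401]
gap 17.78954582053935 24.831406474113464
q tcp 1.0440226919554714 0.1321957504114346 yaw q 1.0491112992592777 [0.18489265 2.2780573  6.67622464] 21.1917 17.271103760473956
[[318.39849539 112.28040317]] 23.5833
```

View pics/nut.png

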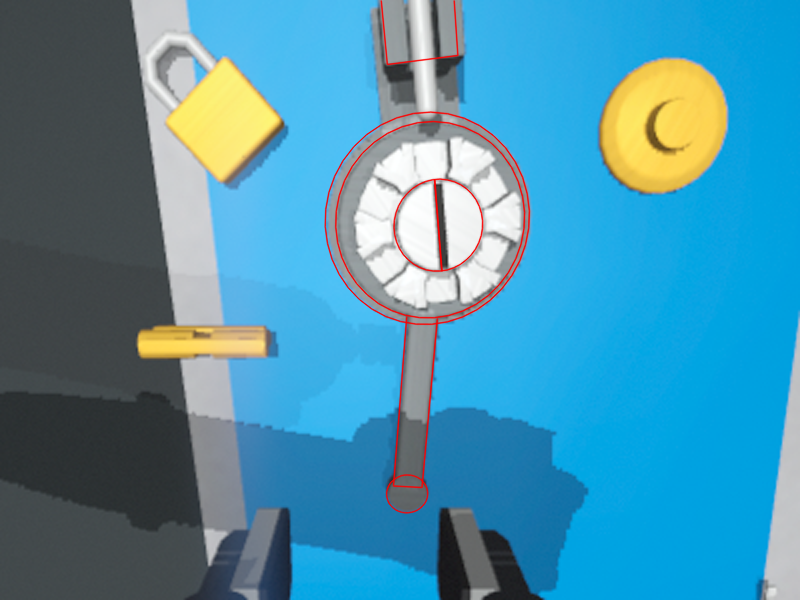

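The model overlay sits on the spanner at q=1.047, and the slot is in line with the pin. Now the pin.

```bash
python3 - <<'E'
from plan import *
fingers.gripper_to(0)
robot.move_to([*fy(.215),.2],[180,0,93.5]); robot.line_to([*fy(.215),.060],velocity=.15); robot.pause(.3)
f0=robot.current_contact_force()
def yy():
    d=robot.current_tool_pos()[:2]-FX; a=np.radians(FY); return float(-np.sin(a)*d[0]+np.cos(a)*d[1]),float(np.cos(a)*d[0]+np.sin(a)*d[1])
y=yy()[0]
while y>.118:
    y=max(y-.006,.118); s=robot.line_to([*fy(y),.060],velocity=.03)
    f=robot.current_contact_force()-f0; print(round(y,4),np.round(yy(),4),f.round(1))
    if np.hypot(*f[:2])>14: break
print(robot.current_time_s())
E
```

```text
0.2092 [2.087e-01 1.000e-04] [-1.1 -0.8 -0.8]
0.2032 [0.2028 0.    ] [-1.2 -0.5 -0.3]
0.1972 [1.968e-01 1.000e-04] [-1.3 -0.6  1.3]
0.1912 [1.909e-01 1.000e-04] [-1.   0.4 -1.5]
0.1852 [0.1848 0.    ] [-0.8 -1.  -0.5]
0.1792 [0.1789 0.    ] [-0.9 -0.7 -0.2]
0.1732 [ 1.734e-01 -1.000e-04] [-1.4  0.4 -0.6]
0.1672 [ 1.667e-01 -1.000e-04] [-0.9  0.7 -1.5]
0.1612 [ 1.603e-01 -1.000e-04] [-0.7 -0.3  0.1]
0.1552 [ 0.1544 -0.    ] [-0.4 -0.2 -0.1]
0.1492 [ 1.485e-01 -1.000e-04] [-1.4  0.1 -0.6]
0.1432 [ 0.1424 -0.    ] [-1.1 -0.   0.4]
0.1372 [ 0.1365 -0.    ] [-1.5 -0.2 -0.7]
0.1312 [ 1.348e-01 -1.000e-04] [-2.5  6.6  0.3]
0.1252 [ 1.347e-01 -1.000e-04] [-1.2 14.6  0.6]
31.775
```

```bash
python3 - <<'E'
from ov import *
from plan import *
robot.line_to([*fy(.165),.060],velocity=.1); robot.line_to([*fy(.19),.2],velocity=.2)
robot.move_to([.50,.03,.33],[180,0,180]); robot.pause(.2)
T=wpose(); im=vision.grab_frame("wrist"); sc=vision.grab_frame("scene")
a=draw(im,cam("wrist",T),[(fixm(1.047,.045),(*FX,FY))],(105,110,445,245),800)[:300]
b=np.hstack([cv2.resize(sc[270:390,130:290,::-1],(400,300)),cv2.resize(sc[130:280,220:420,::-1],(400,300))])
cv2.imwrite("pics/fin.png",np.vstack([a,b])); print(robot.current_time_s())
E
```

```text
34.9417
```

View pics/fin.png

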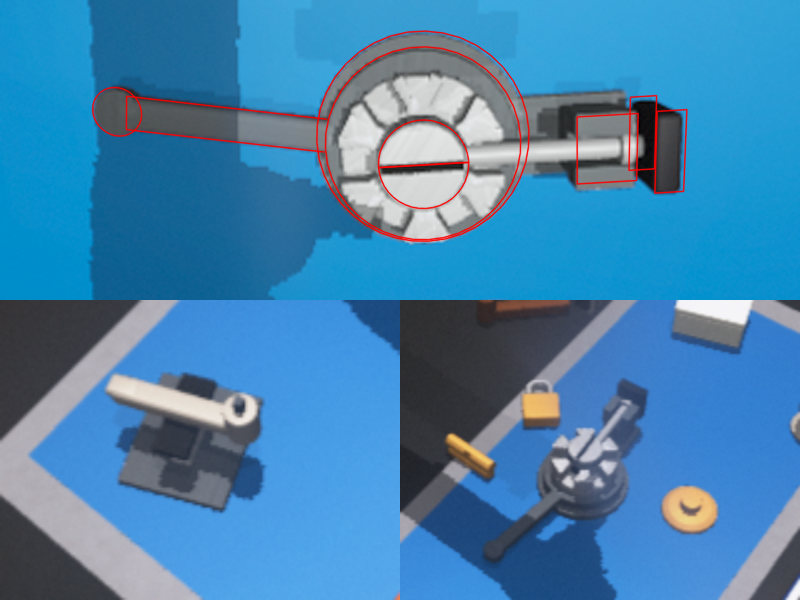

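The knob's position matches full travel (0.045) and the pin runs through the slot. The spanner is at 1.047 and the lever lies level on the rest. Handing in.

```bash
python3 -c "
from h import *
print(workorder.close_job())"
```

```text
the job is handed in; nothing more can be done
None
```

The job is handed in, and the last pictures show the lever level across the rest, the nut at about 1.047 rad in line with the cross hole, and the pin fully home, after about 35 s on the robot's clock.

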